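Clear the clamp bed and hold the jaw at four clicks

TASK

Wipe all the loose plastic chips off the clamp's bed with the scraper block held in the gripper (do not touch the chips with the fingers), then stand the scraper upright back on the table, clear of the clamp, and let go of it. Then take the ratchet lever by its upright handle and draw it round exactly four clicks from rest, never as far as a fifth; it springs back if let go, so finish while still holding the handle there at the fourth click. Do not disturb the tubes and the beaker.

Things in the scene. Friction and masses are not known exactly. Their poses are not given: they have to be found in the camera images.
- clamp: bench clamp fixed to the table (place and yaw vary). Origin at table height under the centre of its bed, z up. The bed is a bare aluminium block, 90 mm along its x, 150 mm along its y, top 30 mm above the table. Along the bed's +x edge stands a grey housing, x +45 to +155 mm, y -75 to +75 mm: first a step level with the bed, then from x = +90 mm 48 mm high, with disc and lever hub on top to 65 mm.
- tray (a point): centre of the floor of the open steel catch tray on the table past the bed's -y end (112 mm from the bed's centre): 110 mm (clamp's x) by 75 mm (y), rim 16 mm high, so below the bed's top.
- jaw_front (a point): middle of the sliding steel jaw's front face, at rest 58 mm from the bed's centre along the clamp's +x, off the bed; jaw 80 mm wide (y), top 47 mm above the table. It comes forward over the bed (-x) by 8 mm a click as the lever is drawn.
- lever (a joint): angle of the ratchet lever, rad: 0 at rest on its stop, growing anticlockwise seen from above (handle moves towards the clamp's -x). Notches (clicks) at 0.2, 0.4, 0.6, 0.8 ..., stop at 1.3: the pull steps up on leaving a notch, then fades until it catches in the next. A return spring (at the handle 5 N at rest, 7 N at 0.8; clicks add or take 3 N) beats the notches: let go, it runs back to 0.
- pivot (a point): the lever's vertical pivot axis, 100 mm from the clamp's origin along the clamp's +x; the point is at height 59 mm, on the lever arm.
- handle: upright round white handle at the end of the lever, diameter 16 mm, 50 mm tall, origin at its foot 63 mm above the table (top at 113 mm), 100 mm from the pivot axis. At rest it lies 60 degrees from the clamp's +x towards its +y as seen from the pivot. It goes round with the lever and turns freely on its own post.
- scraper: scraper block standing on the table: grey plastic foot 100 mm (its x) by 26 mm (its y) by 20 mm high, and on it a wooden grip 80 mm (x) by 20 mm (y), from 20 up to 70 mm above the foot's underside. Origin at the centre of the underside, z up. 110 to 230 g.
- chip0: loose black plastic chip, 16 x 12 x 10 mm (x, y, z), 10 g, lying on the clamp's bed at the start; origin at the centre of its underside.
- chip1: loose black plastic chip, 14 x 14 x 9 mm (x, y, z), 10 g, lying on the clamp's bed at the start; origin at the centre of its underside.
- chip2: loose black plastic chip, 20 x 10 x 10 mm (x, y, z), 10 g, lying on the clamp's bed at the start; origin at the centre of its underside.
- chip3: loose black plastic chip, 13 x 11 x 11 mm (x, y, z), 10 g, lying on the clamp's bed at the start; origin at the centre of its underside.
- chip4: loose black plastic chip, 18 x 13 x 9 mm (x, y, z), 10 g, lying on the clamp's bed at the start; origin at the centre of its underside.
- tube_a: bystander: clear sample tube standing on its flat end, 30 mm diameter, blue cap 36 mm, 107 mm tall; origin at the centre of its underside.
- tube_b: bystander: clear sample tube standing on its flat end, 30 mm diameter, blue cap 36 mm, 107 mm tall; origin at the centre of its underside.
- tube_c: bystander: clear sample tube standing on its flat end, 30 mm diameter, blue cap 36 mm, 107 mm tall; origin at the centre of its underside.
- beaker: bystander: empty glass beaker, 70 mm across the mouth, 80 mm tall, origin at the centre of its underside.
There are look-alikes about, which are no part of the job. Of the things that look like the scraper, take the one that is farthest from the robot's base at the start.

How it is judged:
By the outcome, as a careful person would: the job done as asked, in the order asked, and still so for the second after the job is handed in, while the arm keeps its last pose, push and grip.
It also fails if it takes over 66 s, if anything falls off the work surface, if the arm or the gripper's body presses on something with over 40 N, if the wrist force passes 120 N, or if a joint passes its speed limit or range.

ROBOT

A 6-joint arm with a two-finger parallel gripper is mounted at the origin on the work surface. World frame = base frame: x ahead of the robot, y to its left, z up, the work surface at z = 0. Lengths are in m, angles in rad, forces in N, time in s.
With the tool pointing down it reaches from about 0.35 to 1 m from the base axis. Payload 7.1 kg.
Tool frame: the origin (TCP) lies between the finger pads; the fingertips stand 22 mm ahead of it and the grasp point (between the pads) lies 3 mm ahead of it; x points along the fingers, y is the direction in which the jaws open and shut, and the axes are right-handed (so a half turn about x gives the same grasp; the last joint's range is limited). The gripper opens to 85 mm and grips with 20 to 120 N. Pads are 22 mm wide; open, the fingers measure 114 mm over their backs; the gripper's body (76 mm by 85 mm) begins 54 mm behind the grasp point. The pads swing forward as they close: fully open they stand 13 mm farther back than shut.
Start: joints at [-1.208, 0.423, 1.63, -0, 1.089, -0.019], TCP at [0.233, -0.58, 0.253] pointing down, gripper open.
Joint ranges: [-3, 3], [-0.9, 2.11], [0.09, 2.58], [-1.31, 4.45], [0.11, 2.69], [-2.54, 2.54]. Speed limits (rad/s): [2.39, 2.39, 3.01, 3.14, 3.14, 3.14].

INTERFACE

Orientations are given as a rotation vector (axis times angle).
In Python, from rig import manip gives the robot as it stands. The module is installed in compiled form; this text tells all that it offers. Calls block until the motion is done:
- manip.move_to(position, orientation): joint-space move of the TCP to a pose.
- manip.servo_line(position, orientation=None, rate=0.15): straight line of the TCP; orientation=None keeps the orientation; rate is the mean speed in m/s.
- manip.set_joints(angles): joint-space move.
- manip.command_gripper(opening, f_grip=None): finger opening in m; f_grip is the grip in N (None keeps the last); returns when the fingers have stopped.
- manip.hold(seconds).
- manip.solve_ik(position, orientation): joint angles nearest the present ones, or None.
- manip.camera(name): name is "side" or "top"; returns a dict with "image" (480x640x3 uint8, red, green, blue), "fx", "fy", "cx", "cy" (pixels), "cam_to_world" (4x4, takes a point from camera to world coordinates). Camera axes: x right, y down, z forward; pixel columns grow to the right and rows downward; lengths in m; the calibration is good to about 2 mm. A picture is of the moment at which its call begins. There is no depth.
A pose or a line that the arm cannot do raises manip.IKError and nothing moves.
- manip.sign_off(): hands the job in, once; it reports no verdict.
Readings, each from a call of its own:
- manip.get_time(): time.
- manip.get_joint_positions(): joint angles.
- manip.get_joint_vel(): joint speeds.
- manip.get_tau(): joint torques, N m.
- manip.get_position(): TCP position.
- manip.get_ee_rot(): TCP orientation.
- manip.get_contact_force(): force on the tool from outside, world axes, zero at the start.
- manip.get_torque(): the same for the moment, N m.
- manip.get_width(): finger opening in m.
Only numpy, scipy, OpenCV 4.12 (cv2) and the standard library are available. Lean on these libraries where they do the work, as an engineer would, in place of code of your own. Each camera call takes 0.05 s, during which the arm holds its last target. There are 200 camera calls.

## Working session

There is one attempt and no reset: what is moved stays moved. The work goes in short steps, each a Python script; the robot and the scene stay as the last script left them, time stands still between calls to the robot, and variables do not carry over. Pictures are saved under pics/ and viewed, about 8 in all and at most 12, crops included, and the job is handed in when it is done.

```bash
mkdir -p pics; python3 - <<'E'
from rig import manip
import cv2,numpy as np,pickle
for n in("top","side"):
    c=manip.camera(n); cv2.imwrite(f"pics/{n}0.png",c["image"][:,:,::-1]); pickle.dump(c,open(f"{n}0.pkl","wb"))
    print(n,c["fx"],c["cx"],c["cy"],np.round(c["cam_to_world"],3).tolist())
print(manip.get_ee_rot(),manip.get_time(),manip.get_width())
E
```

```text
top 577.8978534514042 315.3260851588046 239.82668967171804 [[-0.019, -0.996, 0.093, 0.408], [-1.0, 0.017, -0.014, 0.029], [0.012, -0.093, -0.996, 1.369], [0.0, 0.0, 0.0, 1.0]]
side 517.376327044881 312.3004060209428 239.63522919673184 [[-0.712, -0.464, 0.527, -0.113], [-0.702, 0.476, -0.53, 0.659], [-0.004, -0.747, -0.665, 0.867], [0.0, 0.0, 0.0, 1.0]]
[ 2.01267457  0.39046879 -2.01323612] 0.1 0.0856086123098216
```

View pics/top0.png

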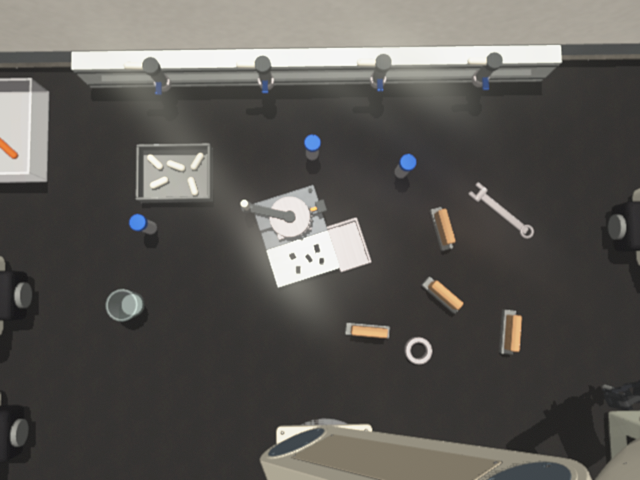

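View pics/side0.png

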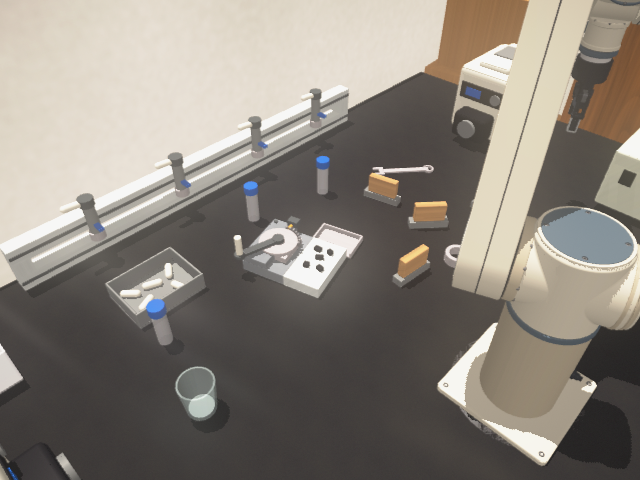

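The top view shows four scraper look-alikes at (443,229), (443,295), (511,332) and (368,331). The bed is at about (302,258) with five chips, the tray at (349,244), the handle at (245,204), the tubes at (312,143), (407,162) and (138,222), and the beaker at (125,305). Next I'll measure them.

```bash
cat > h.py <<'E'
import numpy as np,cv2,pickle
from scipy.spatial.transform import Rotation as R
def ray(c,uv):
    T=c["cam_to_world"]; d=T[:3,:3]@np.array([(uv[0]-c["cx"])/c["fx"],(uv[1]-c["cy"])/c["fy"],1.]); return T[:3,3],d
def onz(c,uv,z):
    o,d=ray(c,uv); return o+d*(z-o[2])/d[2]
def proj(c,p):
    T=c["cam_to_world"]; q=T[:3,:3].T@(np.asarray(p)-T[:3,3]); return np.array([c["fx"]*q[0]/q[2]+c["cx"],c["fy"]*q[1]/q[2]+c["cy"]])
def rot(yaw,tilt=0):
    # tool x down; tool y (jaw) at world angle yaw
    y=np.array([np.cos(yaw),np.sin(yaw),0]); x=np.array([0,0,-1.]); 
    return R.from_matrix(np.c_[x,y,np.cross(x,y)]).as_rotvec()
def blobs(m,amin):
    return [k for k in cv2.findContours(m.astype(np.uint8),cv2.RETR_EXTERNAL,cv2.CHAIN_APPROX_NONE)[0] if cv2.contourArea(k)>amin]
E
python3 - <<'E'
from h import *
c=pickle.load(open("top0.pkl","rb")); im=c["image"]; hsv=cv2.cvtColor(im,cv2.COLOR_RGB2HSV)
W=lambda pts,z:np.array([onz(c,p,z)[:2] for p in pts])
def rect(k,z):
    p=W(k.reshape(-1,2),z)*1000; r=cv2.minAreaRect(p.astype(np.float32)); return np.round(r[0],1),np.round(r[1],1),round(r[2],1)
H,S,V=[hsv[...,i] for i in range(3)]
wood=(H>8)&(H<22)&(S>90)&(V>110); wood[:,:340]=0; wood[360:]=0
for k in blobs(wood,60):
    m=k.reshape(-1,2).mean(0); r=rect(k,.07); print("wood px",m.round(),*r,"dist",np.hypot(*r[0]).round())
blue=(H>105)&(H<125)&(S>150)&(V>120)
for k in blobs(blue,60): print("cap",k.reshape(-1,2).mean(0).round(),*rect(k,.107))
# bed
g=im.min(2)
m=(g>200).astype(np.uint8); m[:180]=0;m[300:]=0;m[:,:230]=0;m[:,380:]=0
for k in blobs(m,200): print("white",k.reshape(-1,2).mean(0).round(),*rect(k,.03))
ch=(g<90).astype(np.uint8); 
bedm=cv2.fillPoly(np.zeros_like(ch),[cv2.convexHull(np.array([[266,245],[325,233],[340,270],[278,286]]))],1)
for k in blobs(ch&bedm,8): print("chip",k.reshape(-1,2).mean(0).round(1),*rect(k,.04))
crop=cv2.resize(im[120:340,220:480],None,fx=3,fy=2.7*1.0,interpolation=cv2.INTER_CUBIC)[:600]
crop=cv2.resize(im[180:380,225:475],(750,600),interpolation=cv2.INTER_CUBIC)
cv2.imwrite("pics/crop1.png",crop[:,:,::-1])
E
```

```text
wood px [369. 332.] [ 321.3 -104.6] [80.  21.2] 84.2 dist 338.0
wood px [515. 331.] [ 311.8 -431. ] [27.  80.1] 87.1 dist 532.0
wood px [446. 294.] [ 400.8 -280.3] [84.7 23.1] 48.0 dist 489.0
wood px [446. 226.] [ 555.5 -286.6] [80.5 22.5] 13.4 dist 625.0
cap [137. 222.] [571.5 401.1] [34.6 35.3] 45.1
cap [408. 162.] [ 695.3 -196.8] [33.1 33.8] 44.0
cap [312. 142.] [742.8  14.9] [31.2 34.1] 89.0
white [321. 253.] [495.8   5.1] [100.3 222.1] 16.8
white [288. 217.] [589.1  71.1] [93.3 92.9] 10.4
chip [329.5 272.5] [454.3 -20.1] [ 4.4 43.7] 17.4
```

View pics/crop1.png

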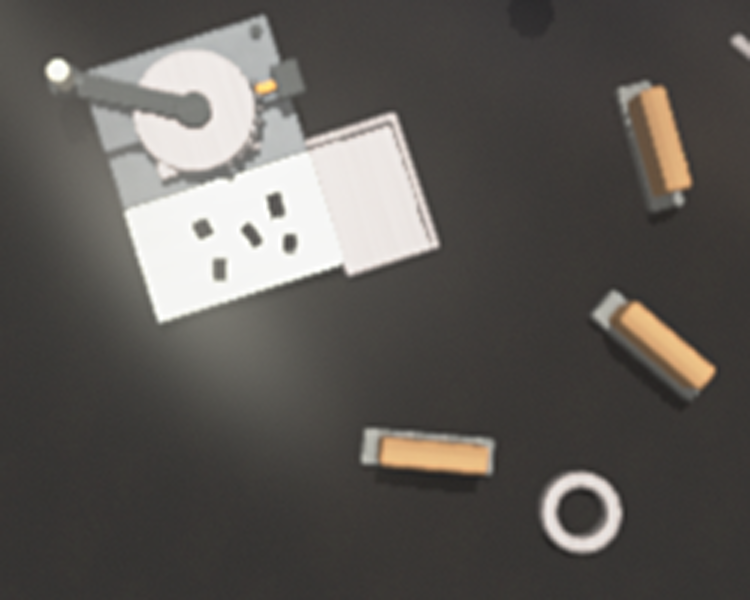

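The target is the look-alike at px (446,226), 625 mm from the base; the others are at 338, 489 and 532 mm. The crop confirms it has a wooden grip on a grey foot, clear of its neighbours. Now I'll refine the clamp pose.

```bash
python3 - <<'E'
from h import *
c=pickle.load(open("top0.pkl","rb")); s=pickle.load(open("side0.pkl","rb")); im=c["image"]; g=im.min(2)
print("row samples bed",g[262,262:345:4], "across x", g[225:295:3,300])
W=lambda k,z:(np.array([onz(c,p,z)[:2] for p in k.reshape(-1,2)])*1000).astype(np.float32)
for th in(238,245):
    m=(g>th); m[:228]=0;m[300:]=0;m[:,:250]=0;m[:,350:]=0
    for k in blobs(m,200):
        r=cv2.minAreaRect(W(k,.03)); print(th,r,np.round(cv2.boxPoints(r)).tolist())
bed=cv2.fillPoly(np.zeros(g.shape,np.uint8),[np.array([[270,251],[325,235],[335,266],[280,282]])],1)>0
for k in blobs((g<150)&bed,6): print("chip",k.reshape(-1,2).mean(0).round(1),W(k,.04).mean(0).round())
# handle top in both views
def hand(c,box):
    x0,y0,x1,y1=box; m=(c["image"].min(2)>170); z=np.zeros_like(m); z[y0:y1,x0:x1]=m[y0:y1,x0:x1]
    for k in blobs(z,8): print("hand",cv2.boundingRect(k),cv2.contourArea(k)); 
    return max(blobs(z,8),key=cv2.contourArea)
k=hand(c,(235,190,258,215)); print(W(k,.113).mean(0)); hand(s,(228,228,247,262))
# disc
m=(im.min(2)>165)&(im.min(2)<256); z=np.zeros_like(m); z[190:246,262:318]=m[190:246,262:318]
k=max(blobs(z,100),key=cv2.contourArea); print("disc",cv2.minEnclosingCircle(W(k,.055)),cv2.fitEllipse(W(k,.055)))
E
```

```text
row samples bed [102 108 217 242 242 244 244 245 245 245 245 247 196 246 247  98 246 245
 245 232 229] across x [231 231 234 149 109 237 246 246 245 245 245 245 245 246 186 195 216 244
 246 101 109 108 105 102]
238 ((489.9772644042969, 40.484622955322266), (88.59639739990234, 148.7268829345703), 16.832321166992188) [[426.0, 99.0], [469.0, -44.0], [554.0, -18.0], [511.0, 124.0]]
245 ((503.0340576171875, 19.68404769897461), (74.39834594726562, 95.63263702392578), 15.340635299682617) [[455.0, 56.0], [480.0, -36.0], [552.0, -17.0], [526.0, 76.0]]
chip [297.6 269.3] [464.  53.]
chip [321.2 260.5] [483.  -2.]
chip [308.4 257.8] [490.  27.]
chip [292.2 255.7] [495.  65.]
chip [316.5 248. ] [512.   8.]
hand (241, 200, 7, 7) 31.5
[607.8317  166.99933]
hand (234, 235, 7, 20) 37.5
disc ((580.5782470703125, 66.63685607910156), 83.17118072509766) ((579.2639770507812, 65.6285400390625), (123.54259490966797, 134.2816162109375), 51.74409103393555)
```

```bash
cat >> h.py <<'E'
CY=np.radians(16.83); C0=np.array([.490,.0405])
def cl(x,y,z): # clamp->world
    return [C0[0]+np.cos(CY)*x-np.sin(CY)*y, C0[1]+np.sin(CY)*x+np.cos(CY)*y, z]
def han(th,r=.1): a=np.pi/3+th; return .1+r*np.cos(a), r*np.sin(a)
E
python3 - <<'E'
from h import *
from rig import manip as m
print(R.from_rotvec(m.get_ee_rot()).as_matrix().round(2).tolist())
for off in(0,180):
    o=np.radians(off)
    for n,p,a in [("sc",[.5555,-.2866,.051],np.radians(103.4)),("b1",cl(0,.058,.082),CY+np.pi/2),("b2",cl(0,-.09,.082),CY+np.pi/2)]+[("h%.1f"%t,cl(*han(t),.088),CY+np.pi*5/6+t) for t in(0,.4,.84)]:
        q=m.solve_ik(p,rot(a+o)); print(off,n,None if q is None else np.round(q,2))
E
```

```text
[[-0.0, 0.37, -0.93], [0.0, -0.93, -0.37], [-1.0, -0.0, 0.0]]
0 sc [-0.5   0.7   1.72  0.    0.73 -2.3 ]
0 b1 [ 0.18  0.51  2.04 -0.    0.6  -1.69]
0 b2 [-0.11  0.54  1.96 -0.    0.64 -1.98]
0 h0.0 None
0 h0.4 None
0 h0.8 None
180 sc [-0.5   0.7   1.72 -0.    0.73  0.84]
180 b1 [0.18 0.51 2.04 0.   0.6  1.45]
180 b2 [-0.11  0.54  1.96  0.    0.64  1.17]
180 h0.0 [0.25 0.65 1.7  0.   0.79 0.48]
180 h0.4 [ 0.27  0.61  1.79 -0.    0.75  0.1 ]
180 h0.8 [ 0.26  0.56  1.89 -0.    0.69 -0.35]
```

```bash
python3 - <<'E'
from h import *
from rig import manip as m
o=rot(np.radians(103.4-180)); p=[.5555,-.2866]
m.command_gripper(.07,40)
m.move_to(p+[.16],o); m.servo_line(p+[.051],rate=.12)
print(m.get_position(),m.get_contact_force())
m.command_gripper(0,60); print(m.get_width(),m.get_contact_force(),m.get_position())
m.servo_line(p+[.22],rate=.15); print(m.get_width(),m.get_contact_force(),m.get_time())
c=m.camera("side"); im=c["image"]; u=proj(c,p+[.19]).astype(int); print(u)
x=max(0,min(340,u[0]-150)); y=max(0,u[1]-112); cv2.imwrite("pics/g1.png",cv2.resize(im[y:y+225,x:x+300],None,fx=2,fy=2)[:,:,::-1])
E
```

```text
[ 0.55605872 -0.28691074  0.05174704] [-0.23858818 -0.07049093 -0.16665545]
0.019271049848061318 [-0.44323933 -0.57830597  5.21543738] [ 0.55581403 -0.28679985  0.05153828]
0.01946140744376642 [-0.29442946 -0.45655464 -2.30877936] 4.8833
[387 138]
```

View pics/g1.png

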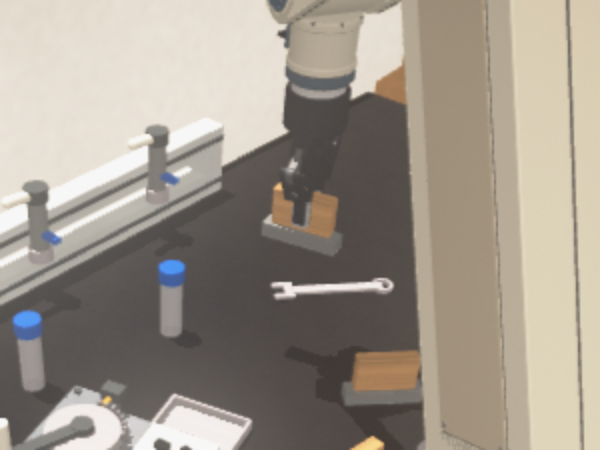

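The scraper is held level and centred in the fingers, with its foot at crop (302,235). Next I'll put it on the bed and wipe.

```bash
python3 - <<'E'
from h import *
from rig import manip as m
o=rot(CY-np.pi/2)
m.move_to(cl(0,.058,.2),o); m.servo_line(cl(0,.058,.087),rate=.12); m.hold(.2)
f0=m.get_contact_force(); print(f0,m.get_position())
z=.087
while z>.0800:
    z-=.001; m.servo_line(cl(0,.058,z),rate=.05); m.hold(.1); f=m.get_contact_force()-f0
    if f[2]>3: break
print("touch",z,f,m.get_position())
z+=.0006
c=m.camera("top"); cv2.imwrite("pics/w0.png",cv2.resize(c["image"][180:320,230:400],(680,560))[:,:,::-1])
E
```

```text
[-0.04212436  0.48270177 -1.73590521] [0.47365706 0.09611593 0.0876385 ]
touch 0.08099999999999999 [-2.07443641 -2.01133297  8.57473829] [0.47332915 0.09602546 0.08149231]
```

View pics/w0.png

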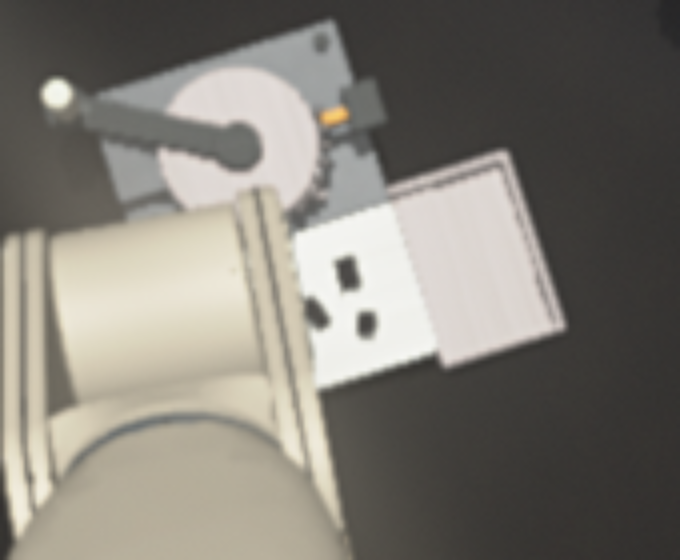

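The scraper touched the bed at the expected height. The chips ahead of it, at (347,273), (367,323) and (316,313), haven't moved. Now the wipe.

```bash
python3 - <<'E'
from h import *
from rig import manip as m
for y in(.02,-.02,-.055,-.095):
    m.servo_line(cl(0,y,.0815),rate=.06); print(m.get_contact_force().round(1),m.get_width())
m.hold(.3)
m.servo_line(cl(0,-.095,.2),rate=.15)
p=[.5555,-.2866]; o=rot(np.radians(103.4-180))
m.move_to(p+[.16],o)
for n in("top","side"):
    c=m.camera(n); cv2.imwrite(f"pics/w1{n}.png",c["image"][:,:,::-1])
    pickle.dump(c,open(f"{n}1.pkl","wb"))
a=cv2.imread("pics/w1top.png")[180:310,230:390]; b=cv2.imread("pics/w1side.png")[200:330,220:380]
cv2.imwrite("pics/w1.png",np.hstack([cv2.resize(a,(400,325)),cv2.resize(b,(400,325))]))
print(m.get_time())
E
```

```text
[ 0.9 -2.5  2.4] 0.019116927404987327
[ 0.5 -3.3  2.2] 0.019300030409219338
[ 0.6 -2.8  3.8] 0.019247282730127765
[-0.4  0.  -2.2] 0.01918683496605467
15.2833
```

View pics/w1.png

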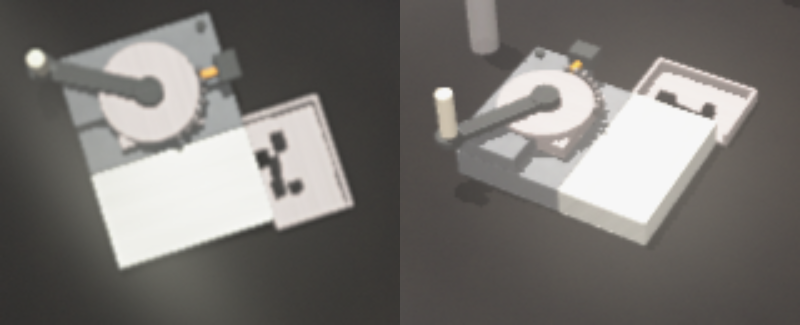

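The bed is bare in both views and the chips are in the tray, around (280,165) in the left half. Next I'll stand the scraper down.

```bash
python3 - <<'E'
from h import *
from rig import manip as m
p=[.5555,-.2866]
m.servo_line(p+[.056],rate=.12); m.hold(.1); f0=m.get_contact_force(); z=.056
while z>.0495:
    z-=.001; m.servo_line(p+[z],rate=.05); m.hold(.1); f=m.get_contact_force()-f0
    if f[2]>2: break
print("touch",z,f); m.command_gripper(.06); m.servo_line(p+[.17],rate=.15)
x,y=han(0); P=lambda t,z:cl(*han(t),z)
o=rot(CY+np.pi*5/6-np.pi)
m.move_to(P(0,.2),o)
c=m.camera("top"); im=c["image"]; pickle.dump(c,open("top2.pkl","wb"))
s=m.camera("side")
cv2.imwrite("pics/p1.png",np.hstack([cv2.resize(im[170:330,340:500],(400,400)),cv2.resize(s["image"][120:320,200:400],(400,400))])[:,:,::-1])
print(m.get_time(),m.get_position(),P(0,.2))
E
```

```text
touch 0.051 [-2.74457543  0.54524051  6.94794245]
21.3333 [0.60873443 0.16561678 0.19986394] [np.float64(0.6085009103727321), np.float64(0.16682313422660838), 0.2]
```

View pics/p1.png

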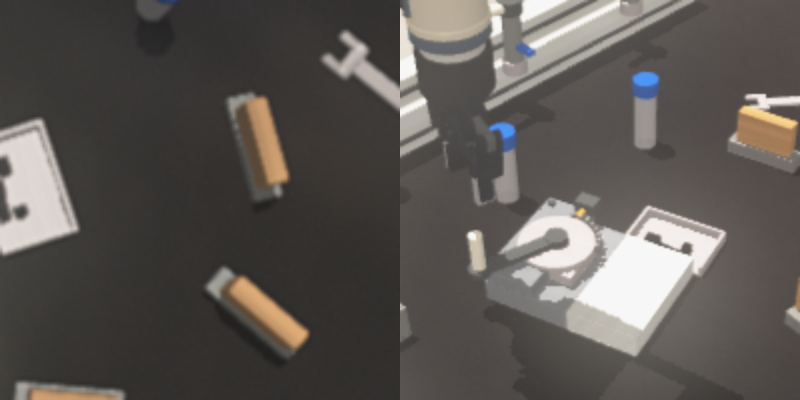

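The scraper stands upright at (260,145), released, and the bed is clear. The open fingers are above the handle, so I'll grip it and check before drawing.

```bash
python3 - <<'E'
from h import *
from rig import manip as m
P=lambda t,z:cl(*han(t),z)
m.servo_line(P(0,.094),rate=.12); print(m.get_position(),P(0,.094),m.get_contact_force())
m.command_gripper(0,60); print(m.get_width(),m.get_contact_force(),m.get_position())
def tang():
    f=m.get_contact_force(); a=CY+np.pi/3+t; return f@[-np.sin(a),np.cos(a),0],f@[np.cos(a),np.sin(a),0],f[2]
for t in np.arange(.05,.56,.05):
    m.servo_line(P(t,.094),rot(CY-np.pi/6+t),rate=.05); q=m.get_position()
    v=np.array(q[:2])-cl(.1,0,0)[:2]; print(round(t,2),"act th %.3f r %.4f"%(np.arctan2(v[1],v[0])-CY-np.pi/3,np.hypot(*v)),np.round(tang(),1),round(m.get_width(),4))
print(m.get_time())
s=m.camera("side"); c=m.camera("top"); pickle.dump((s,c),open("l.pkl","wb"))
cv2.imwrite("pics/l1.png",np.hstack([cv2.resize(c["image"][180:310,230:360],(400,400)),cv2.resize(s["image"][200:330,210:340],(400,400))])[:,:,::-1])
E
```

```text
[0.60911456 0.16694804 0.09471231] [np.float64(0.6085009103727321), np.float64(0.16682313422660838), 0.094] [0.15093609 0.01646395 0.45821806]
0.014336188839083296 [ 4.61947212 -2.63998101  0.30044201] [0.6101241  0.16669567 0.09487654]
0.05 act th 0.032 r 0.1002 [-6.4 -1.5  0.2] 0.0145
0.1 act th 0.087 r 0.1001 [-5.2 -0.5  2.4] 0.0144
0.15 act th 0.142 r 0.1001 [-4.2 -1.3  4.4] 0.0145
0.2 act th 0.184 r 0.1000 [-5.4 -3.5  3.3] 0.0146
0.25 act th 0.232 r 0.0999 [-6.7 -2.8  3.3] 0.0146
0.3 act th 0.286 r 0.0998 [-5.3 -2.9  3.3] 0.0147
0.35 act th 0.340 r 0.0997 [-3.3 -3.3  5.8] 0.0143
0.4 act th 0.382 r 0.0996 [-5.9 -4.3  2.4] 0.015
0.45 act th 0.429 r 0.0995 [-7.  -5.5  0.7] 0.0146
0.5 act th 0.482 r 0.0994 [-5.  -6.6  2.8] 0.0145
0.55 act th 0.536 r 0.0993 [-3.3 -5.7  3.8] 0.0144
25.5917
```

View pics/l1.png

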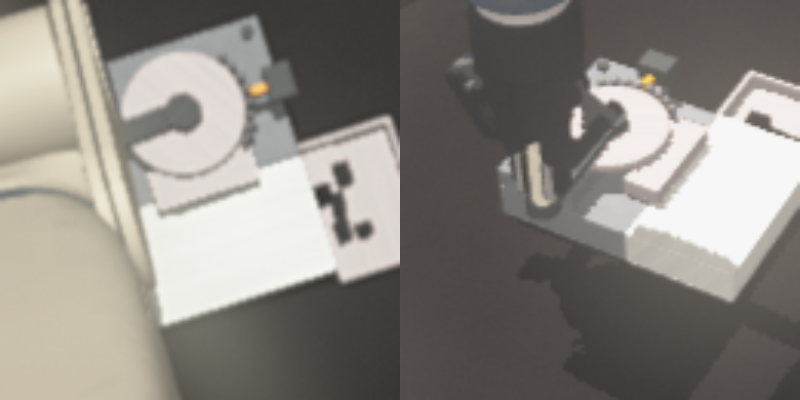

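The handle is held, and the jaw has come forward onto the bed (front at crop (210,205)). The force drops and rises again at each notch. I'll continue in fine steps to find the jumps at notches 3 and 4.

```bash
cat > l.py <<'E'
from h import *
from rig import manip as m
P=lambda t,z:cl(*han(t),z)
def go(t):
    m.servo_line(P(t,.094),rot(CY-np.pi/6+t),rate=.04); m.hold(.05)
    f=m.get_contact_force(); a=CY+np.pi/3+t; v=np.array(m.get_position()[:2])-cl(.1,0,0)[:2]
    ft=f@[-np.sin(a),np.cos(a),0]; th=np.arctan2(v[1],v[0])-CY-np.pi/3
    print("%.3f act %.3f ft %.1f fr %.1f w %.4f"%(t,th,ft,f@[np.cos(a),np.sin(a),0],m.get_width())); return ft,th
E
python3 - <<'E'
from l import *
for t in (.57,.585,.6,.615,.63,.66,.69,.72,.74,.76,.775,.79,.8,.81,.82,.83): go(t)
print(m.get_time())
E
```

```text
0.570 act 0.555 ft -3.5 fr -5.4 w 0.0144
0.585 act 0.569 ft -4.4 fr -6.7 w 0.0145
0.600 act 0.579 ft -6.0 fr -6.0 w 0.0146
0.615 act 0.587 ft -8.2 fr -5.7 w 0.0143
0.630 act 0.597 ft -9.0 fr -6.1 w 0.0144
0.660 act 0.632 ft -7.7 fr -6.1 w 0.0145
0.690 act 0.666 ft -7.1 fr -7.1 w 0.0145
0.720 act 0.698 ft -4.9 fr -6.2 w 0.0146
0.740 act 0.719 ft -5.1 fr -6.4 w 0.0145
0.760 act 0.740 ft -5.4 fr -8.0 w 0.0147
0.775 act 0.756 ft -4.7 fr -7.4 w 0.0143
0.790 act 0.770 ft -3.7 fr -7.4 w 0.0145
0.800 act 0.776 ft -5.5 fr -7.2 w 0.0146
0.810 act 0.783 ft -7.1 fr -7.0 w 0.0142
0.820 act 0.788 ft -8.0 fr -7.3 w 0.0147
0.830 act 0.794 ft -9.2 fr -6.1 w 0.0146
30.4917
```

```bash
python3 - <<'E'
from l import *
go(.845);go(.86); m.hold(.5); go(.86)
s=m.camera("side"); c=m.camera("top")
print("jaw x=.026 expected px top",[proj(c,cl(.026,y,.047)).round(1).tolist() for y in(-.04,.04)],"side",[proj(s,cl(.026,y,.047)).round(1).tolist() for y in(-.04,.04)])
A=c["image"][180:310,230:360].copy(); B=s["image"][200:330,210:340].copy()
A=cv2.resize(A,(400,400),interpolation=cv2.INTER_CUBIC);B=cv2.resize(B,(400,400),interpolation=cv2.INTER_CUBIC)
for img,cam,o in((A,c,(230,180)),(B,s,(210,200))):
    for y in(-.04,.04):
        q=(proj(cam,cl(.026,y,.047))-o)*400/130; cv2.circle(img,(int(q[0]),int(q[1])),3,(255,0,0),1)
cv2.imwrite("pics/l2.png",np.hstack([A,B])[:,:,::-1]); print(m.get_time())
# jaw front by top-image profile: sample along clamp x at z=.047
g=cv2.cvtColor(c["image"],cv2.COLOR_RGB2GRAY).astype(np.float32)
for y in(-.035,-.03,-.025):
    xs=np.arange(.01,.05,.002); pts=np.array([proj(c,cl(x,y,.047)) for x in xs],np.float32)
    print(y,dict(zip((xs*1000).round().astype(int).tolist(),cv2.remap(g,pts[:,None,0],pts[:,None,1],cv2.INTER_LINEAR).ravel().astype(int).tolist())))
E
```

```text
0.845 act 0.811 ft -9.0 fr -6.9 w 0.0147
0.860 act 0.828 ft -8.8 fr -6.1 w 0.0149
0.860 act 0.828 ft -9.1 fr -6.4 w 0.0145
jaw x=.026 expected px top [[315.8, 241.6], [282.6, 252.2]] side [[313.9, 242.4], [297.6, 263.4]]
31.9917
-0.035 {10: 242, 12: 243, 14: 243, 16: 233, 18: 190, 20: 149, 22: 142, 24: 173, 26: 209, 28: 220, 30: 220, 32: 219, 34: 219, 36: 219, 38: 219, 40: 219, 42: 220, 44: 219, 46: 218, 48: 221}
-0.03 {10: 242, 12: 243, 14: 243, 16: 233, 18: 182, 20: 147, 22: 149, 24: 183, 26: 217, 28: 222, 30: 220, 32: 220, 34: 219, 36: 219, 38: 219, 40: 219, 42: 219, 44: 218, 46: 218, 48: 220}
-0.025 {10: 242, 12: 243, 14: 244, 16: 238, 18: 208, 20: 152, 22: 148, 24: 179, 26: 209, 28: 221, 30: 220, 32: 220, 34: 219, 36: 219, 38: 219, 40: 219, 42: 218, 44: 218, 46: 218, 48: 220}
```

View pics/l2.png

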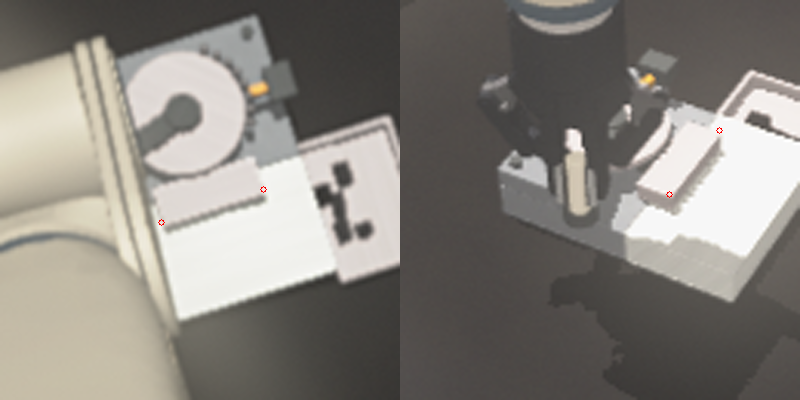

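The jaw's front edge sits at x≈24–25 mm in the clamp frame, against the 26 mm expected at exactly four clicks. That puts the lever at about 0.83–0.85 rad: past the fourth notch and well short of the fifth. The handle is still gripped.

```bash
python3 - <<'E'
from rig import manip as m
print(m.get_width(),m.get_contact_force(),m.get_time()); m.sign_off()
E
```

```text
0.01452175404683378 [10.96760294 -0.28641719 -1.45677401] 31.9917
the job is handed in; nothing more can be done
```

I've handed the job in at 32 s on the robot's clock, with the gripper still holding the lever at the fourth click; no verdict was reported.

- **Wiping:** I took the farthest scraper, 625 mm from the base, and pushed the chips off the -y end of the bed in one pass. Both cameras then showed the bed bare. The chips lie clumped in the tray, so I couldn't count all five separately.
- **Scraper:** it is back at its starting place, clear of the clamp. The picture taken after letting go shows it upright.
- **Lever:** I counted the notches from the steps in pull force, which showed catches near 0.2, 0.4, 0.6 and 0.8. The gripper's position puts the lever at about 0.83 rad. The jaw's front edge, at about 24–25 mm, puts it at about 0.83–0.85. The two agree to within measuring error, and both are short of the fifth click at 1.0.
- **Tubes and beaker:** nothing touched them as far as I know. I kept clear of them, and the two tubes visible in the picture after the scraper was put down stood upright. I didn't check the third tube or the beaker again at the end.
- **Forces:** every contact reading I took was below about 15 N.

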